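# Hold back the belt tensioner of the rim machine's drive

## Task

The belt drive of the wheel-rim machine is open for a new belt. First bleed the air clutch: twist the spring-return knob on the valve block clockwise all the way to its stop and let go of it so that it springs back; then take or push the upright post of the tensioner arm, swing the arm back past its ratchet click and keep holding it there against its spring, clearly beyond the point where the pawl would catch it, so that a workmate can slip the belt on. The job finishes while you are still holding the post; leave the loose things on the bench (spray can, parts bin, socket) where they are.

Things in the scene. Friction and masses are not known exactly. Their poses are not given: they have to be found in the camera images.
- valve_block: grey valve block fixed to the bench, 100 x 90 x 45 mm high, with a black wing knob on top and two brass air fittings (18 mm, 22 mm long) sticking out of its +x side; origin at the centre of its underside, z up. It stands to one side of the bench, the drive unit to the other; which side varies
- knob_grip (a point): point on the vertical axis of the black wing knob, at the height to grip, 82 mm above the bench; x points along the wing (a bar 44 mm long, 14 mm thick, from 59 to 91 mm above the bench) and turns with the knob
- knob (a joint): angle of the knob: 0 at rest (wing along the block's x axis), grows as it is twisted clockwise seen from above, 1.1 rad at its stop; a light spring (0.06 N m at rest, 0.17 N m at the stop) turns it back to 0 when let go
- drive_unit: fixed grey-painted plate 220 (x) x 350 (y) x 12 mm with two grooved pulleys (tops 56 mm above the bench), the tensioner arm and its pawl; origin at the centre of the underside (within 3 mm), z up. The drive has no belt on it. Nothing on it but the arm's post stands higher than 72 mm
- tensioner_pivot (a point): point on the tensioner arm's vertical pivot axis, 36 mm above the bench, fixed at (0, -80) mm in the drive unit's frame; axes parallel to the drive unit's
- tensioner (a joint): angle of the tensioner arm: 0 at rest, where the arm points 0.40 rad to the -x side of the drive unit's +y axis; grows as it is pushed back, turning clockwise seen from above, so the post moves to the drive unit's +x; end stop at 0.80 rad. A spring drives it back to 0: about 6 N at the post at rest, 11 N at the end stop
- post_grip (a point): mid-height of the upright round steel post at the free end of the tensioner arm, 106 mm above the bench, where to grip or push it: post 20 mm in diameter, top at 132 mm, bare from 72 mm up, above a black idler roller 56 mm in diameter; 150 mm from the pivot axis
- idler_post: the idler roller and its post, one piece that spins freely about its vertical axis on the end of the arm; origin on the post's axis at bench height
- pawl (a joint): angle of the small dark steel pawl beside the pivot: 0 when dropped, up to about 0.12 rad while the tooth lifts it, back to 0 after the click. The arm's tooth lifts it from about 0.05 rad of arm angle and clicks past it at about 0.48 rad; let go after that, the arm falls back only to where the pawl catches its tooth, about 0.48 rad; beyond that the pawl carries nothing
- spray_can: loose upright plain can, 54 mm in diameter, 150 mm high, origin under its centre; leave it alone
- parts_bin: loose open plastic bin 100 x 140 x 50 mm with a few nuts in it, origin under its centre; leave it alone
- socket: loose steel wrench socket standing up, 32 mm in diameter, 60 mm high, origin under its centre; leave it alone

How it is judged (in metres and radians):
On the way, in this order (a step that is already met when the one before it is completed fails the run):
1. the knob is twisted to its stop (value of joint knob above 1 rad), for 0.1 s.
2. the knob is let go and has sprung back (value of joint knob below 0.15 rad and contact force between the fingers and valve_block below 0.2 N), for 0.2 s.
3. the tensioner arm is pushed past its ratchet click (value of joint tensioner above 0.51 rad and value of joint pawl below 0.05 rad), for 0.2 s.
At the end, for the whole second after the job is handed in: the robot's fingers hold the post (over 3 N) with the tensioner arm beyond 0.505 rad, clear of the pawl's catch at 0.48 rad; the pawl has dropped (under 0.05 rad) and the knob is back at rest (under 0.15 rad) (value of joint tensioner above 0.505 rad and value of joint pawl below 0.05 rad and contact force between the fingers and idler_post above 3 N and value of joint knob below 0.15 rad); the arm keeps its last pose, push and grip.
It fails at once if a loose thing on the bench is moved more than 30 mm (distance of any of spray_can, parts_bin, socket from where it was at the start of the episode above 0.03 m).
It also fails if it takes over 54 s, if anything falls off the work surface, if the arm or the gripper's body presses on something with over 40 N, if the wrist force passes 120 N, or if a joint passes its speed limit or range.

## Robot

A 7-joint arm with a two-finger parallel gripper is mounted at the origin on the work surface. World frame = base frame: x ahead of the robot, y to its left, z up, the work surface at z = 0. Lengths are in mm, angles in degrees, forces in N, time in s.
With the tool pointing down it reaches from about 400 to 900 mm from the base axis. Payload 5.5 kg.
Tool frame: the origin (TCP) lies between the finger pads; the fingertips stand 8 mm ahead of it and the grasp point (between the pads) lies 11 mm behind it; z points along the fingers, y is the line along which they close (so a half turn about z gives the same grasp; the last joint's range is limited). The gripper opens to 85 mm and grips with 20 to 120 N. Pads are 22 mm wide; open, the fingers measure 114 mm over their backs; the gripper's body (76 mm by 85 mm) begins 54 mm behind the grasp point. The pads swing forward as they close: fully open they stand 13 mm farther back than shut.
Start: joints at [78.392, 28.699, -24.465, 88.831, 12.651, 65.22, -12.049], TCP at [291.97, -580.735, 239.31] pointing down, gripper open.
Joint ranges: [-164.97, 164.97], [-17.58, 116.51], [-87.97, 89.64], [11.32, 138.91], [-80.73, 260.73], [10.89, 115.49], [-147.41, 147.41]. Speed limits (degrees/s): [147.25, 147.25, 180, 180, 180, 180, 180].

## Interface

Orientations are given as a 3x3 rotation matrix whose columns are the frame's x, y, z axes.
In Python, from cell import manip, grab_frame, camera_params, ticket gives the robot as it stands.
- The arm moves only by the tool apply_moves, never from a script. Its argument "steps" is a list of rows, each a list of 7 numbers: the shift along the tool's x, y, z as a fraction of full scale, then the turn, a rotation vector about the tool's x, y, z as a fraction of full scale, then the closure, from -1 (fully open) to 1 (shut). In form: [[dx, dy, dz, rx, ry, rz, claw], ...]. A call has 1 to 5 rows; each row is the pose to reach, as a shift and turn from the pose commanded when the call began, along the tool's axes at that moment, turning the shorter way round; what a row does not reach only later rows make up. Full scale, the value 1, is 0.1 m for a shift and 180 degrees for a turn. A row lasts 1/8 s, in which the tool goes at most 62.5 mm and 10.7 degrees, less where a joint would pass 70% of its speed; a pose out of reach is approached as far as the arm can. A call with a number of a shift or a turn outside -1 to 1 is refused whole. A call with a gripper value outside its range is refused whole. The fingers move at their own pace and stop on an object; "newtons" is the grip in N (left out, the last holds). Time passes only in rows, so rows that repeat a pose let the fingers close. It gives the time, the measured TCP pose, the force, the opening and the grip force at its end, in the units of the state.
- manip.read_state(): the state, without advancing time (a new reading comes with each control period).
- grab_frame(name): name is "side" or "top"; returns the picture (400x640x3 uint8, red, green, blue); there is no depth.
- camera_params(name): a dict with "fx", "fy", "cx", "cy" (pixels), "xyz" and "attitude" of the camera in the world. Camera axes: x right, y up, looking along -z (the intrinsics and any distortion apply to the point x, -y, -z); pixel columns grow to the right and rows downward; lengths in mm; the calibration is good to about 2 mm. A picture is of the moment at which its call begins. camera_params takes no time and is no camera call.
- ticket.hand_in(): hands the job in; it is judged then, once.
The state is a dict: "clock": time; "q": joint angles; "joint_velocities": joint speeds; "effort": joint torques, N m; "eef_pos": TCP position; "orientation": TCP orientation; "force": force on the tool from outside, world axes, zero at the start; "moment": the same for the moment, N m; "grip_width": opening from 0.0 (shut) to 1.0 (fully open); "finger_force": force on a finger pad.
Only numpy, scipy, OpenCV 4.12 (cv2) and the standard library are available. Lean on these libraries where they do the work, as an engineer would, in place of code of your own. Each camera call takes 0.05 s, during which the arm holds its last target. There are 200 camera calls.

## Working session

There is one attempt and no reset: what is moved stays moved. The work goes in short steps, Python scripts to look and compute and a tool call to move; the robot and the scene stay as the last step left them, time stands still between calls to the robot, and variables do not carry over. Pictures are saved under pics/ and viewed, at most 10 in all, crops included, and the job is handed in when it is done.

Besides the shell and the picture viewer there is one more tool, called after ">>>" as a command line: name --pt "numbers of a row" for each row, then --argument value for the rest. apply_moves: Moves the arm, as the interface text tells. Shift numbers are shares of 0.1 m and turn numbers shares of 180 degrees, none past 1 either way. Its arguments: {"type":"object","properties":{"steps":{"type":"array","items":{"type":"array","items":{"type":"number","minimum":-1,"maximum":1}}},"newtons":{"type":"number"}},"required":["steps"]}

```bash
mkdir -p pics
python3 - <<'E'
from cell import manip, grab_frame, camera_params, ticket
import cv2
for n in("top","side"):
    cv2.imwrite(f"pics/{n}0.png",grab_frame(n)[:,:,::-1]); print(n,camera_params(n))
s=manip.read_state();print(s['clock'],s['eef_pos'],s['orientation'],s['grip_width'],s['force'])
E
```

```text
top {'fx': 443.10948387824135, 'fy': 443.10948387824135, 'cx': 324.64038050845585, 'cy': 203.32537340149221, 'xyz': array([ 570.63518356,  -42.04486088, 1133.14405796]), 'attitude': array([[-0.00544502,  0.99830367, -0.05796667],
       [-0.99980625, -0.00433837,  0.01919998],
       [ 0.01891593,  0.05805998,  0.99813387]])}
side {'fx': 427.90323869478357, 'fy': 427.90323869478357, 'cx': 319.98861478906355, 'cy': 188.7289135613848, 'xyz': array([371.78294884, 505.13178518, 695.09942037]), 'attitude': array([[-0.90555435,  0.29355409, -0.30626347],
       [-0.42414533, -0.64093514,  0.63976783],
       [-0.00848856,  0.70924477,  0.7049112 ]])}
0.1 [ 291.63146048 -580.24683772  238.38423833] [[ 8.93435729e-01  4.49190488e-01 -7.09408270e-04]
 [ 4.49191044e-01 -8.93434400e-01  1.54251664e-03]
 [ 5.90740491e-05 -1.69679932e-03 -9.99998559e-01]] 1.00205893680815 [0.61112098 0.06010064 0.25065238]
```

View pics/top0.png

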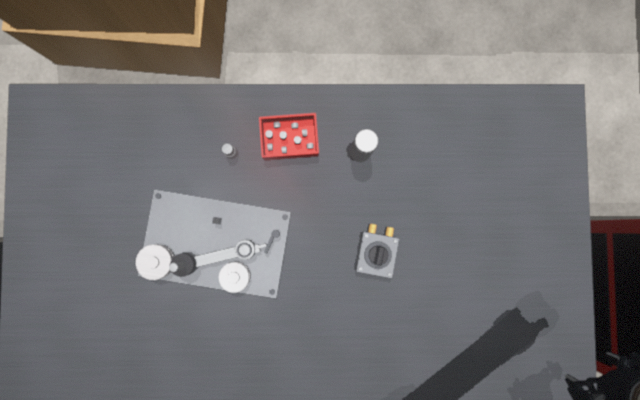

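View pics/side0.png

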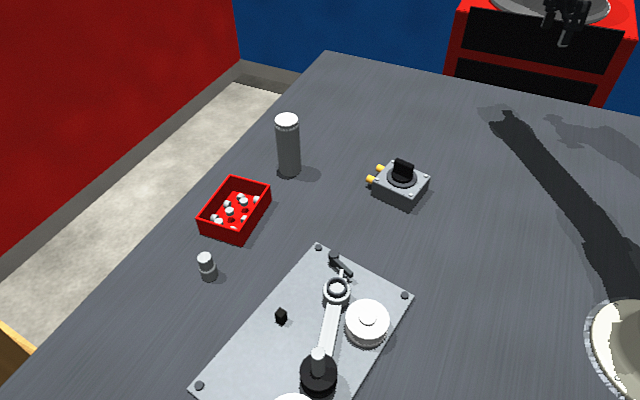

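The top view shows the valve block at about (378,256), with its fittings pointing up (world +x). The drive plate is at (150-290, 190-297), with the pivot at about (246,250) and the post at about (180,264). The loose things are all farther out. Next I'll zoom in for accurate pixels.

```bash
cat > h.py <<'E'
import numpy as np, cv2
from cell import manip, grab_frame, camera_params, ticket
def ray(n,u,v):
    c=camera_params(n); d=np.array([(u-c['cx'])/c['fx'],-(v-c['cy'])/c['fy'],-1.])
    return np.array(c['xyz']),np.array(c['attitude'])@d
def at(n,u,v,z):
    o,d=ray(n,u,v); return (o+d*(z-o[2])/d[2])[:2]
def px(n,p):
    c=camera_params(n); q=np.array(c['attitude']).T@(np.array(p,float)-c['xyz'])
    return c['cx']-c['fx']*q[0]/q[2], c['cy']+c['fy']*q[1]/q[2]
E
python3 - <<'E'
import cv2,numpy as np
t=cv2.imread('pics/top0.png');s=cv2.imread('pics/side0.png')
r=lambda a,k:cv2.resize(a,None,fx=k,fy=k,interpolation=cv2.INTER_CUBIC)
o=np.zeros((600,800,3),np.uint8)
a=r(t[180:310,130:300],3);o[:390,:510]=a     # x3 origin 130,180
b=r(t[215:285,350:406],5);o[:350,515:795]=b  # x5 origin 350,215
c=r(s[150:215,360:440],3);o[400:595,0:240]=c # x3 origin 360,150
d=r(s[235:300,310:420],3);o[400:595,245:575]=d # x3 origin 310,235
e=r(s[340:400,290:350],3);o[400:580,580:760]=e # x3 origin 290,340
cv2.imwrite('pics/z.png',o)
E
```

```text
(no output)
```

View pics/z.png

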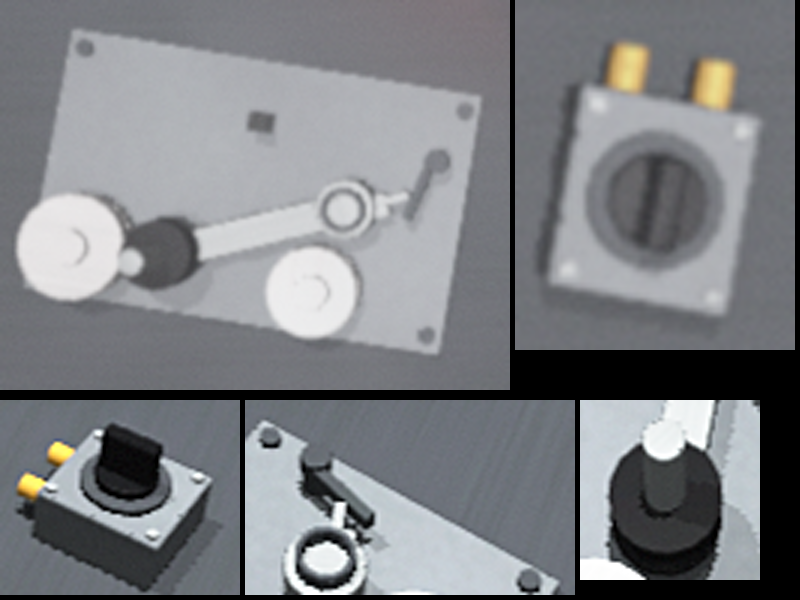

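The zoom gives these top-view pixels: post top (173.3,267.3), plate corners (154,190), (290.3,211.7) and (276.3,297.7), and block-top corners (364,232), (399,238.6), (392.4,278) and (356.8,272). In the side view the post top is at (318,352.7).

Run:
```python
from h import *
P=[at('top',*p,12) for p in [(154,190),(290.3,211.7),(276.3,297.7)]]
c=(P[0]+P[2])/2; ey=P[0]-P[1]; ex=P[1]-P[2]
print('plate',c,np.linalg.norm(ey),np.linalg.norm(ex),np.degrees([np.arctan2(-ey[0],ey[1]),np.arctan2(ex[1],ex[0])]))
th=(np.arctan2(-ey[0],ey[1])*.6+.4*np.arctan2(ex[1],ex[0])); R=np.array([[np.cos(th),-np.sin(th)],[np.sin(th),np.cos(th)]])
piv=c+R@[0,-80]; f=lambda a:piv+150*R@[np.sin(a-.4),np.cos(a-.4)]
print('piv',piv,'post0',f(0),'f.55',f(.6),f(.65),'meas top',at('top',173.3,267.3,132),'side',at('side',318,352.7,132))
B=[at('top',*p,45) for p in [(364,232),(399,238.6),(392.4,278),(356.8,272)]]
b=np.mean(B,0);x=B[0]-B[3]+B[1]-B[2];y=B[0]-B[1]+B[3]-B[2]
print('block',b,np.linalg.norm(x)/2,np.linalg.norm(y)/2,np.degrees([np.arctan2(x[1],x[0]),np.arctan2(-y[0],y[1])]))
# knob wing top in side: zoom ends (106,426),(161,444)
print('wing side',at('side',360+106/3,150+26/3,91),at('side',360+161/3,150+44/3,91))
print('ring side',at('side',360+125/3,150+84/3,52),px('side',(*b,91)),px('top',(*b,91)))
print('loose',at('top',366,141,150),at('top',228,150,60),at('top',289,136,50))
```

```text
plate [535.65893613 212.46847858] 347.69983558805654 217.7139878621998 [-9.32690585 -9.28899577]
piv [522.71445154 133.52267236] post0 [487.42641689 279.312777  ] f.55 [575.90926504 273.77356119] [582.85240829 270.93965151] meas top [487.31469278 277.08515568] side [485.93219652 279.00890148]
block [ 506.24758079 -193.15775823] 98.3132147930285 87.92852042770016 [-10.63517544 -10.43326488]
wing side [ 525.8381149  -193.64456528] [ 484.58285683 -191.16343558]
ring side [ 503.22469567 -182.83337746] (np.float64(404.06460825136793), np.float64(161.29820690393788)) (np.float64(380.7964712807382), np.float64(256.2450452187665))
loose [ 767.49682842 -154.59744649] [763.95705579 171.80455955] [800.2929739   24.15466768]
```

>>> apply_moves --pt "1 -0.68 0 0 0 0.1 -1" --pt "1 -0.68 0 0 0 0.207 -1" --pt "1 -0.68 0 0 0 0.207 -1" --pt "1 -0.68 0 0 0 0.207 -1"

```text
clock: 0.6
eef_pos: [351.3, -473.9, 239.1]
orientation: [[0.983, -0.185, -0.001], [-0.185, -0.983, 0.0], [-0.001, -0.0, -1.0]]
force: [-0.6, -0.2, -0.6]
grip_width: 1.0
finger_force: 0.0
```

```bash
cat >> h.py <<'E'
def to(x,y,z,yaw=None):
    s=manip.read_state(); R=np.array(s['orientation']); d=np.array([x,y,z])-s['eef_pos']
    cy=np.degrees(np.arctan2(R[1,0],R[0,0]))
    print('t',round(s['clock'],2),'p',np.round(s['eef_pos'],1),'yaw',round(cy,1),'q',np.round(s['q']),'F',np.round(s['force'],1),'w',round(s['grip_width'],2),'ff',s['finger_force'])
    print('shift',np.round(R.T@d/100,3),'rz',None if yaw is None else round((cy-yaw)/180,3), 'zaxis',np.round(R[:,2],3))
E
python3 -c "
from h import *
to(505.5,-193,160,-10.5)"
```

```text
t 0.6 p [ 351.3 -473.9  239.1] yaw -10.7 q [ 66.  22. -20.  98.   8.  62. -57.] F [-0.6 -0.2 -0.6] w 1.0 ff 0.0
shift [ 0.996 -3.045  0.791] rz -0.001 zaxis [-0.001  0.    -1.   ]
```

>>> apply_moves --pt "0.33 -1 0 0 0 -0.28 -1" --pt "0.33 -1 0 0 0 -0.28 -1" --pt "0.33 -1 0 0 0 -0.28 -1" --pt "0.33 -1 0 0 0 -0.28 -1" --pt "0.33 -1 0 0 0 -0.28 -1"

```text
clock: 1.23
eef_pos: [401.3, -382.4, 238.9]
orientation: [[0.765, 0.645, -0.001], [0.645, -0.765, 0.001], [-0.0, -0.001, -1.0]]
force: [0.2, 0.5, 0.1]
grip_width: 1.001
finger_force: 0.0
```

```bash
python3 -c "
from h import *
to(505.5,-193,160,169.5)"
```

```text
t 1.23 p [ 401.3 -382.4  238.9] yaw 40.1 q [ 66.  20. -32. 103.  12.  61. -19.] F [0.2 0.5 0.1] w 1.0 ff 0.0
shift [ 2.017 -0.776  0.79 ] rz -0.719 zaxis [-0.001  0.001 -1.   ]
```

>>> apply_moves --pt "1 -0.39 0 0 0 -0.28 -1" --pt "1 -0.39 0 0 0 -0.28 -1" --pt "1 -0.39 0 0 0 -0.28 -1" --pt "1 -0.39 0 0 0 -0.28 -1" --pt "1 -0.39 0 0 0 -0.28 -1"

```text
clock: 1.85
eef_pos: [453.1, -288.5, 238.9]
orientation: [[-0.009, 1.0, -0.001], [1.0, 0.009, 0.0], [0.0, -0.001, -1.0]]
force: [0.2, -0.1, -0.6]
grip_width: 0.998
finger_force: 0.0
```

```bash
python3 -c "
from h import *
to(505.5,-193,160,169.5)"
```

```text
t 1.85 p [ 453.1 -288.5  238.9] yaw 90.5 q [ 65.  21. -44. 105.  16.  61.  16.] F [ 0.2 -0.1 -0.6] w 1.0 ff 0.0
shift [0.95  0.533 0.789] rz -0.439 zaxis [-0.001  0.    -1.   ]
```

>>> apply_moves --pt "0.95 0.53 0.3 0 0 -0.28 -1" --pt "0.95 0.53 0.6 0 0 -0.28 -1" --pt "0.95 0.53 0.6 0 0 -0.28 -1" --pt "0.95 0.53 0.6 0 0 -0.28 -1" --pt "0.95 0.53 0.6 0 0 -0.28 -1"

```text
clock: 2.48
eef_pos: [505.7, -193.2, 178.7]
orientation: [[-0.777, 0.63, -0.001], [0.63, 0.777, 0.001], [0.001, -0.0, -1.0]]
force: [-0.5, 0.3, -0.6]
grip_width: 1.002
finger_force: 0.0
```

```bash
python3 -c "
from h import *
to(505.5,-193,160,169.5)"
```

```text
t 2.48 p [ 505.7 -193.2  178.7] yaw 140.9 q [ 60.  30. -54. 107.  28.  58.  45.] F [-0.5  0.3 -0.6] w 1.0 ff 0.0
shift [0.002 0.001 0.187] rz -0.159 zaxis [-0.001  0.001 -1.   ]
```

>>> apply_moves --pt "0 0 0.2 0 0 -0.159 -1" --pt "0 0 0.3 0 0 -0.159 -1" --pt "0 0 0.4 0 0 -0.159 -1" --pt "0 0 0.75 0 0 -0.159 -1" --pt "0 0 1 0 0 -0.159 -1"

```text
clock: 3.1
eef_pos: [505.2, -193.8, 77.7]
orientation: [[-0.982, 0.187, -0.001], [0.187, 0.982, 0.001], [0.001, 0.0, -1.0]]
force: [-0.3, 0.0, 0.3]
grip_width: 0.998
finger_force: 0.0
```

```bash
python3 -c "
from h import *
to(505.5,-193,73,169.5)
import cv2
a=grab_frame('side')[100:250,300:480,::-1];b=grab_frame('top')[180:320,320:460,::-1]
o=np.zeros((600,800,3),np.uint8);o[:375,:450]=cv2.resize(a,(450,375));o[:340,455:795]=cv2.resize(b,(340,340))
cv2.imwrite('pics/k.png',o[:380])"
```

```text
t 3.1 p [ 505.2 -193.8   77.7] yaw 169.2 q [ 58.  40. -53. 111.  42.  51.  63.] F [-0.3  0.   0.3] w 1.0 ff 0.0
shift [-0.002  0.008  0.047] rz -0.002 zaxis [-0.001  0.001 -1.   ]
```

View pics/k.png

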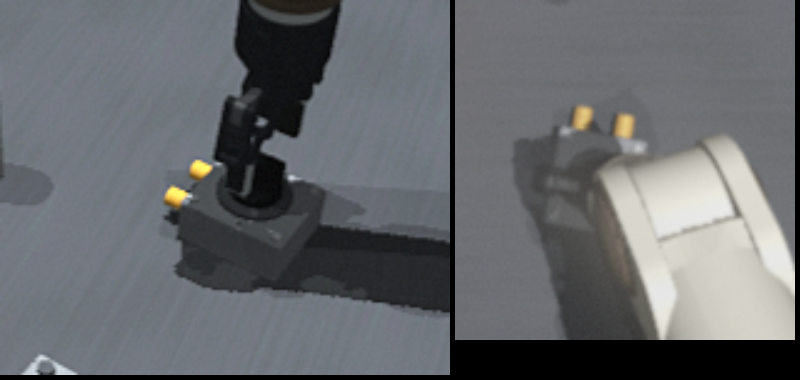

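The fingers straddle the wing over the knob, with the near finger at about crop pixel (240,150). I'll close on it at low force.

>>> apply_moves --pt "0 0.01 0.04 0 0 0 1" --pt "0 0.01 0.04 0 0 0 1" --pt "0 0.01 0.04 0 0 0 1" --pt "0 0.01 0.04 0 0 0 1" --pt "0 0.01 0.04 0 0 0 1" --newtons 30

```text
clock: 3.82
eef_pos: [507.0, -191.2, 76.2]
orientation: [[-0.983, 0.186, 0.002], [0.186, 0.983, 0.001], [-0.001, 0.001, -1.0]]
force: [-1.2, 5.3, 6.4]
grip_width: 0.158
finger_force: 35.2
```

>>> apply_moves --pt "0 0.02 -0.03 0 0 0 1" --pt "0 0.02 -0.03 0 0 0.05 1" --pt "0 0.02 -0.03 0 0 0.1 1" --pt "0 0.02 -0.03 0 0 0.15 1" --pt "0 0.02 -0.03 0 0 0.2 1"

```text
clock: 4.45
eef_pos: [506.8, -190.9, 76.6]
orientation: [[-0.682, 0.732, 0.001], [0.732, 0.682, 0.001], [0.0, 0.002, -1.0]]
force: [7.8, 0.1, -21.1]
grip_width: 0.157
finger_force: 31.8
```

```bash
python3 -c "
from h import *
to(505.5,-191,76,106.5);print(manip.read_state()['moment'])"
```

```text
t 4.45 p [ 506.8 -190.9   76.6] yaw 133.0 q [ 53.  37. -45. 111.  35.  47.  32.] F [  7.8   0.1 -21.1] w 0.16 ff 31.803570985794067
shift [ 0.008 -0.01   0.006] rz 0.147 zaxis [ 0.001  0.001 -1.   ]
[-0.09129644 -1.62762116  0.12254175]
```

>>> apply_moves --pt "-0.007 0.007 0.02 0 0 0.05 1" --pt "-0.007 0.007 0.02 0 0 0.1 1" --pt "-0.007 0.007 0.02 0 0 0.14 1" --pt "-0.007 0.007 0.02 0 0 0.16 1" --pt "-0.007 0.007 0.02 0 0 0.16 1"

```text
clock: 5.08
eef_pos: [507.0, -190.8, 76.4]
orientation: [[-0.252, 0.968, -0.001], [0.968, 0.252, -0.001], [-0.001, -0.001, -1.0]]
force: [-2.5, -0.2, 2.4]
grip_width: 0.152
finger_force: 39.1
```

```bash
python3 -c "
from h import *
to(505.5,-191,76,106.5);print(manip.read_state()['moment'])"
```

```text
t 5.08 p [ 507.  -190.8   76.4] yaw 104.6 q [ 48.  34. -38. 111.  30.  45.   7.] F [-2.5 -0.2  2.4] w 0.15 ff 39.09581959247589
shift [ 0.002 -0.015  0.004] rz -0.01 zaxis [-0.001 -0.001 -1.   ]
[0.13488244 0.50925577 0.82116643]
```

>>> apply_moves --pt "0 0 0 0 0 0.008 1" --pt "0 0 0 0 0 0.008 1" --pt "0 0 0 0 0 0.008 1"

```text
clock: 5.45
eef_pos: [507.0, -190.8, 76.4]
orientation: [[-0.227, 0.974, -0.001], [0.974, 0.227, -0.001], [-0.0, -0.001, -1.0]]
force: [-4.8, -0.5, 5.8]
grip_width: 0.158
finger_force: 51.0
```

```bash
python3 -c "
from h import *
to(505.5,-191,76,106.5);print(manip.read_state()['moment'])"
```

```text
t 5.45 p [ 507.  -190.8   76.4] yaw 103.1 q [ 48.  34. -38. 111.  29.  45.   6.] F [-4.8 -0.5  5.8] w 0.16 ff 50.966304880566895
shift [ 0.002 -0.015  0.004] rz -0.019 zaxis [-0.001 -0.001 -1.   ]
[0.06850471 0.94162808 1.32683229]
```

>>> apply_moves --pt "0 0 0 0 0 0 -1" --pt "0 0 0 0 0 0 -1" --pt "0 0 0 0 0 0 -1" --pt "0 0 0 0 0 0 -1" --pt "0 0 0 0 0 0 -1"

```text
clock: 6.08
eef_pos: [507.7, -190.5, 76.3]
orientation: [[-0.225, 0.974, 0.0], [0.974, 0.225, 0.0], [0.0, 0.0, -1.0]]
force: [-1.0, 0.5, 0.1]
grip_width: 0.995
finger_force: 0.0
```

>>> apply_moves --pt "0 0 -0.3 0 0 0 -1" --pt "0 0 -0.6 0 0 0 -1" --pt "0 0 -1 0 0 0 -1" --pt "0 0 -1 0 0 0 -1"

```text
clock: 6.58
eef_pos: [510.0, -191.0, 179.5]
orientation: [[-0.225, 0.974, 0.006], [0.974, 0.225, -0.003], [-0.004, 0.005, -1.0]]
force: [0.3, -0.5, -1.0]
grip_width: 1.003
finger_force: 0.0
```

```bash
python3 -c "
from h import *
to(487,278,200,80.7)
import cv2
a=grab_frame('side')[100:400,240:480,::-1]
cv2.imwrite('pics/k2.png',cv2.resize(a,(480,600)))"
```

```text
t 6.58 p [ 510.  -191.   179.5] yaw 103.0 q [ 53.  26. -44. 107.  22.  55.  12.] F [ 0.3 -0.5 -1. ] w 1.0 ff 0.0
shift [ 4.621  0.834 -0.219] rz 0.124 zaxis [ 0.006 -0.003 -1.   ]
```

View pics/k2.png

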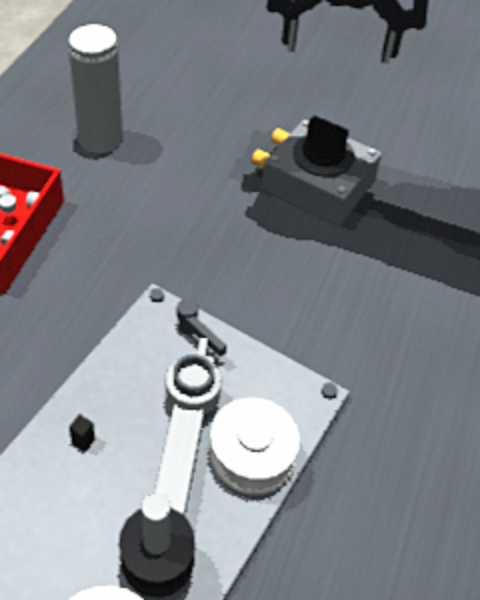

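The knob has sprung back, with the wing along block x at crop pixel (327,145). The loose things haven't moved. Now to the post.

>>> apply_moves --pt "0.5 0.09 0 0 0 0 -1" --pt "1 0.18 0 0 0 0 -1" --pt "1 0.18 0 0 0 0 -1"

```text
clock: 7.0
eef_pos: [501.6, -84.1, 175.6]
orientation: [[-0.233, 0.973, -0.001], [0.973, 0.233, 0.002], [0.002, -0.001, -1.0]]
force: [0.1, 0.4, -0.3]
grip_width: 1.0
finger_force: 0.0
```

>>> apply_moves --pt "0.5 0.09 0 0 0 0 -1" --pt "1 0.18 0 0 0 0 -1" --pt "1 0.18 0 0 0 0 -1"

```text
clock: 7.38
eef_pos: [496.8, 16.4, 175.9]
orientation: [[-0.232, 0.973, -0.001], [0.973, 0.232, 0.002], [0.002, -0.0, -1.0]]
force: [0.1, -0.2, 0.5]
grip_width: 0.997
finger_force: 0.0
```

>>> apply_moves --pt "0.5 0.09 0 0 0 0 -1" --pt "1 0.18 0 0 0 0 -1" --pt "1 0.18 0 0 0 0 -1"

```text
clock: 7.75
eef_pos: [491.9, 117.3, 176.0]
orientation: [[-0.231, 0.973, -0.0], [0.973, 0.231, 0.002], [0.002, 0.0, -1.0]]
force: [0.2, -0.7, -0.3]
grip_width: 1.0
finger_force: 0.0
```

>>> apply_moves --pt "0.5 0.09 0 0 0 0 -1" --pt "1 0.18 0 0 0 0 -1" --pt "1 0.18 0 0 0 0 -1"

```text
clock: 8.12
eef_pos: [487.0, 218.4, 176.0]
orientation: [[-0.23, 0.973, -0.001], [0.973, 0.23, 0.002], [0.002, -0.0, -1.0]]
force: [-0.2, -0.5, 0.4]
grip_width: 1.005
finger_force: 0.0
```

```bash
python3 -c "
from h import *
to(486.7,278.3,175,103.5)"
```

```text
t 8.12 p [487.  218.4 176. ] yaw 103.3 q [ 12.  27. -48. 108.  24.  55. -34.] F [-0.2 -0.5  0.4] w 1.0 ff 0.0
shift [0.583 0.135 0.012] rz -0.001 zaxis [-0.001  0.002 -1.   ]
```

>>> apply_moves --pt "0.58 0.135 0 0 0 0 -1" --pt "0.58 0.135 0 0 0 0 -1" --pt "0.58 0.135 0.4 0 0 0 -1" --pt "0.58 0.135 0.8 0 0 0 -1" --pt "0.58 0.135 0.8 0 0 0 -1"

```text
clock: 8.75
eef_pos: [486.2, 270.5, 92.9]
orientation: [[-0.223, 0.975, -0.006], [0.975, 0.223, -0.005], [-0.003, -0.007, -1.0]]
force: [0.7, -0.0, -0.4]
grip_width: 1.002
finger_force: 0.0
```

>>> apply_moves --pt "0 0 0 0 0 0 1" --pt "0 0 0 0 0 0 1" --pt "0 0 0 0 0 0 1" --pt "0 0 0 0 0 0 1" --pt "0 0 0 0 0 0 1" --newtons 60

```text
clock: 9.38
eef_pos: [488.7, 275.1, 97.4]
orientation: [[-0.225, 0.974, 0.002], [0.974, 0.225, 0.0], [-0.0, 0.002, -1.0]]
force: [0.6, -1.3, 7.3]
grip_width: 0.215
finger_force: 58.4
```

```bash
python3 -c "
from h import *
to(486.7,278.3,95,103.5)
piv=np.array([522.7,133.5]);d=manip.read_state()['eef_pos'][:2]-piv;print('r',np.hypot(*d))
a0=np.arctan2(d[1],d[0]);s=manip.read_state();R=np.array(s['orientation'])
for a in np.arange(.1,.75,.1):
    p=piv+150*np.array([np.cos(a0-a),np.sin(a0-a)]);print(round(a,2),np.round(p),np.round(R.T[:2,:2]@(p-s['eef_pos'][:2])/100,3),'rz',round(a/np.pi,3))
"
```

```text
t 9.38 p [488.7 275.1  97.4] yaw 103.0 q [  1.  35. -43. 108.  32.  49. -45.] F [ 0.6 -1.3  7.3] w 0.21 ff 58.3617228269577
shift [ 0.035 -0.012  0.024] rz -0.003 zaxis [ 0.002  0.    -1.   ]
r 145.64471935840075
0.1 [502. 282.] [0.037 0.149] rz 0.032
0.2 [517. 283.] [0.016 0.298] rz 0.064
0.3 [532. 283.] [-0.02   0.443] rz 0.095
0.4 [547. 281.] [-0.07   0.585] rz 0.127
0.5 [562. 278.] [-0.134  0.72 ] rz 0.159
0.6 [576. 274.] [-0.211  0.849] rz 0.191
0.7 [590. 268.] [-0.301  0.969] rz 0.223
```

>>> apply_moves --pt "0 0.145 0 0 0 0.032 1" --pt "-0.015 0.29 0 0 0 0.064 1" --pt "-0.05 0.43 0 0 0 0.095 1" --pt "-0.1 0.57 0 0 0 0.127 1" --pt "-0.16 0.7 0 0 0 0.159 1"

```text
clock: 10.0
eef_pos: [556.7, 275.0, 97.2]
orientation: [[0.271, 0.963, -0.005], [0.963, -0.271, -0.002], [-0.004, -0.004, -1.0]]
force: [-12.1, -3.2, 15.8]
grip_width: 0.217
finger_force: 59.6
```

```bash
cat >> h.py <<'E'
def arm():
    s=manip.read_state();piv=np.array([522.7,133.5]);d=s['eef_pos'][:2]-piv
    a=np.arctan2(d[0],d[1])-np.radians(9.3)+.4; print('r',np.hypot(*d),'a',a)
    for b in (.6,.66):
        p=piv+147*np.array([np.sin(b-.4+.1623),np.cos(b-.4+.1623)]);to(*p,s['eef_pos'][2]); print('rz',(b-a)/np.pi)
E
python3 -c "
from h import *
arm()"
```

```text
r 145.5742624370728 a 0.4735356670199643
t 10.0 p [556.7 275.   97.2] yaw 74.3 q [ -3.  38. -35.  99.  27.  52. -65.] F [-12.1  -3.2  15.8] w 0.22 ff 59.56861853599548
shift [ 0.01   0.185 -0.001] rz None zaxis [-0.005 -0.002 -1.   ]
rz 0.04025484743718416
t 10.0 p [556.7 275.   97.2] yaw 74.3 q [ -3.  38. -35.  99.  27.  52. -65.] F [-12.1  -3.2  15.8] w 0.22 ff 59.56861853599548
shift [-0.001  0.273 -0.001] rz None zaxis [-0.005 -0.002 -1.   ]
rz 0.05935344060821162
```

>>> apply_moves --pt "0.01 0.1 -0.01 0 0 0.02 1" --pt "0.01 0.2 -0.02 0 0 0.04 1" --pt "0 0.28 -0.02 0 0 0.055 1" --pt "0 0.28 -0.02 0 0 0.055 1" --pt "0 0.28 -0.02 0 0 0.055 1"

```text
clock: 10.62
eef_pos: [581.4, 266.6, 97.4]
orientation: [[0.429, 0.903, -0.009], [0.903, -0.429, -0.004], [-0.008, -0.006, -1.0]]
force: [-13.4, -4.3, 8.3]
grip_width: 0.221
finger_force: 59.1
```

```bash
python3 -c "
from h import *
arm()
import cv2
a=grab_frame('side')[60:400,200:480,::-1];b=grab_frame('top')[120:310,110:310,::-1]
o=np.zeros((510,800,3),np.uint8);o[:,:420]=cv2.resize(a,(420,510));o[:352,425:795]=cv2.resize(b,(370,352))
cv2.imwrite('pics/a.png',o)"
```

```text
r 145.46649674328813 a 0.6526955213989636
t 10.62 p [581.4 266.6  97.4] yaw 64.6 q [ -4.  39. -33.  96.  25.  53. -72.] F [-13.4  -4.3   8.3] w 0.22 ff 59.097002148628235
shift [ 0.011 -0.078  0.   ] rz None zaxis [-0.009 -0.004 -1.   ]
rz -0.016773505418899614
t 10.62 p [581.4 266.6  97.4] yaw 64.6 q [ -4.  39. -33.  96.  25.  53. -72.] F [-13.4  -4.3   8.3] w 0.22 ff 59.097002148628235
shift [ 0.016  0.01  -0.   ] rz None zaxis [-0.009 -0.004 -1.   ]
rz 0.0023250877521278457
```

View pics/a.png

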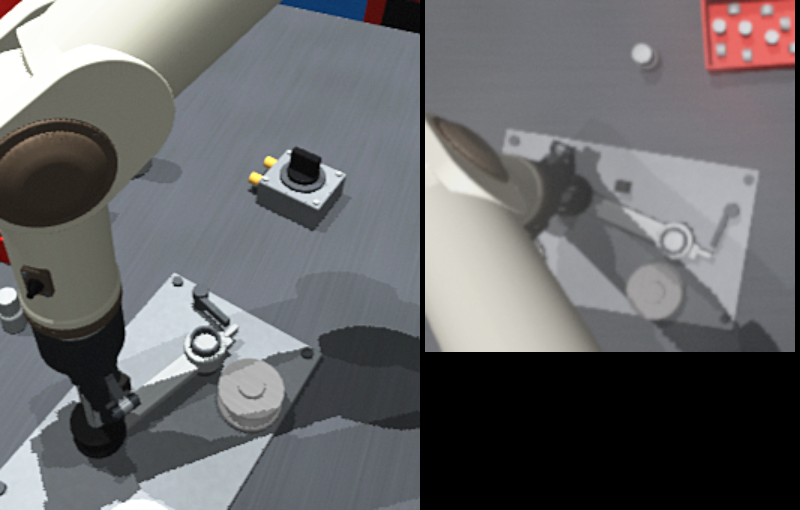

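The arm is at about 0.65 rad, gripped at the post. The tooth is past the pawl (crop (705,255)), the knob is at rest and the loose things haven't moved. I'll hold briefly and then hand in.

>>> apply_moves --pt "0 0 0 0 0 0 1" --pt "0 0 0 0 0 0 1" --pt "0 0 0 0 0 0 1" --pt "0 0 0 0 0 0 1"

```text
clock: 11.22
eef_pos: [581.2, 266.7, 97.4]
orientation: [[0.429, 0.903, -0.009], [0.903, -0.429, -0.004], [-0.008, -0.006, -1.0]]
force: [-13.0, -4.5, 7.7]
grip_width: 0.22
finger_force: 59.1
```

```bash
python3 -c "
from h import *
arm(); print(ticket.hand_in())"
```

```text
r 145.4610388980429 a 0.6517151061913772
t 11.22 p [581.2 266.7  97.4] yaw 64.6 q [ -4.  39. -33.  96.  25.  53. -72.] F [-13.   -4.5   7.7] w 0.22 ff 59.09026265144348
shift [ 0.011 -0.076  0.   ] rz None zaxis [-0.009 -0.004 -1.   ]
rz -0.016461429565759925
t 11.22 p [581.2 266.7  97.4] yaw 64.6 q [ -4.  39. -33.  96.  25.  53. -72.] F [-13.   -4.5   7.7] w 0.22 ff 59.09026265144348
shift [ 0.016  0.012 -0.   ] rz None zaxis [-0.009 -0.004 -1.   ]
rz 0.002637163605267532
the job is handed in; nothing more can be done
None
```

I handed the job in at about 11 s with the arm still gripping the post at about 0.65 rad, past the click. Before that I twisted the knob to its stop and it sprang back; the loose things were left alone, and the hand-in gave no verdict.

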